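# Clamp the flasks on the shaker

### The arm

A 6-joint arm with a two-finger parallel gripper is mounted at the origin on the work surface. World frame = base frame: x ahead of the robot, y to its left, z up, the work surface at z = 0. Lengths are in m, angles in degrees, forces in N, time in s.
With the tool pointing down it reaches from about 0.375 to 0.9 m from the base axis. Payload 3.1 kg.
Tool frame: the origin (TCP) lies between the finger pads; the fingertips stand 11 mm ahead of it and the grasp point (between the pads) lies 8 mm behind it; z points along the fingers, y is the line along which they close (so a half turn about z gives the same grasp; the last joint's range is limited). The gripper opens to 87 mm and grips with 3 to 60 N. Pads are 19 mm wide; open, the fingers measure 117 mm over their backs; the gripper's body (75 mm by 190 mm) begins 51 mm behind the grasp point.
Start: joints at [-87.462, 30.224, 82.088, -0, 67.689, -10.227], TCP at [0.138, -0.61, 0.234] pointing down, gripper open.
Joint ranges: [-176.69, 176.69], [-43.24, 126.21], [12.49, 139.97], [-82, 262], [0, 151.66], [-163.58, 163.58]. Speed limits (degrees/s): [159.86, 159.86, 180, 180, 180, 180].

### API

Orientations are given as a 3x3 rotation matrix whose columns are the frame's x, y, z axes.
In Python, from rig import bot, viewer, workorder, models gives the robot as it stands.
- The arm moves only by the shell command python3 -m jog 'ROWS'. ROWS is JSON, a list of rows, each a list of 7 numbers: the opening, from 0 (shut) to 1 (fully open), then the shift along the tool's x, y, z in m, then the turn, a rotation vector about the tool's x, y, z in degrees. In form: [[claw, x, y, z, ax, ay, az], ...]. A call has 1 to 20 rows; each row is the pose to reach, as a shift and turn from the pose commanded when the call began, along the tool's axes at that moment; what a row does not reach only later rows make up. A row lasts 1/8 s, in which the tool goes at most 62.5 mm and 10.7 degrees, less where a joint would pass 70% of its speed; a pose out of reach is approached as far as the arm can. A call with a gripper value outside its range is refused whole. The fingers move at their own pace and stop on an object; the grip force is fixed at half the most. Time passes only in rows, so rows that repeat a pose let the fingers close. It gives the time, the measured TCP pose, the force, the opening and the grip force at its end, in the units of the state.
- bot.read_state(): the state, without advancing time (a new reading comes with each control period).
- viewer.capture(name): name is "side" or "top"; returns (picture, depth): 420x560x3 uint8, blue, green, red; 420x560 float32, m along the optical axis (not along the pixel's ray), 0 where there is no reading.
- viewer.camera_info(name): a dict with "fx", "fy", "cx", "cy" (pixels), "dist_coeffs" ([k1, k2, p1, p2, k3] as OpenCV has them; the pictures are not rectified), "world_to_cam" (4x4, takes a point from world to camera coordinates). Camera axes: x right, y down, z forward; pixel columns grow to the right and rows downward; lengths in m; the calibration is good to about 2 mm. A picture is of the moment at which its call begins. camera_info takes no time and is no camera call.
- workorder.hand_in(): hands the job in; it is judged then, once.
Trained networks look in the newest picture that a camera, given by its name, has taken for a name from the list of things; names that differ only in an ending like _2 or _b are one class to them, and where a whole thing is asked for, a point or a joint stands for the part that bears it (a point fixed in the world has none). Each returns a list of dicts, best first, with "p" (0 to 1); they miss things now and then, are a little off and sometimes report something else, mostly with a low value. They report only what shows in the picture. A call takes as long as a camera call. They do not tell look-alikes from the thing itself.
- models.outline_of(camera, thing): "mask" (420x560 bool, what is visible of it).
- models.tip_of(camera, thing): "xyz" ([x, y, z] in m, in world coordinates, good to about 4 mm: a listed point, or the origin of a listed thing).
The state is a dict: "time_s": time; "joint_positions": joint angles; "qvel": joint speeds; "tau": joint torques, N m; "position": TCP position; "tcp_rot": TCP orientation; "force": force on the tool from outside, world axes, zero at the start; "moment": the same for the moment, N m; "opening": opening from 0.0 (shut) to 1.0 (fully open); "grasp_force": force on a finger pad.
Only numpy, scipy, OpenCV 4.12 (cv2) and the standard library are available. Lean on these libraries where they do the work, as an engineer would, in place of code of your own. Each camera call takes 0.05 s, during which the arm holds its last target. There are 200 camera calls.

### The job

Take the three round-bottom flasks out of the slanted draining rack and put one in each of the three clamps on the shaker, upright with the stopper on top. Push each one down between the sprung orange jaws until its bulb sits firmly on the black cushioned seat at the bottom of the cup: the seats are set to different heights, so feel for them, and do not squash the cushion hard once the bulb is down (20 N on the seat is too much). Leave the beaker, the blue wash bottle and the spatula where they are.

Things in the scene. Friction and masses are not known exactly. Their poses are not given: they have to be found in the camera images.
- flask_a: stoppered empty round-bottom flask, amber glass, blue stopper, 144 mm long, 0.12-0.24 kg. Origin: centre of its ball-shaped bulb (64 mm diameter); z axis out along the neck. Neck 24 mm diameter, bare from 30 to 100 mm from the origin; stopper 25 mm diameter, from 100 to 112 mm. At the start it leans in a rack place, neck 50 degrees above level
- flask_b: stoppered empty round-bottom flask, amber glass, green stopper, 144 mm long, 0.12-0.24 kg. Origin: centre of its ball-shaped bulb (64 mm diameter); z axis out along the neck. Neck 24 mm diameter, bare from 30 to 100 mm from the origin; stopper 25 mm diameter, from 100 to 112 mm. At the start it leans in a rack place, neck 50 degrees above level
- flask_c: stoppered empty round-bottom flask, amber glass, yellow stopper, 144 mm long, 0.12-0.24 kg. Origin: centre of its ball-shaped bulb (64 mm diameter); z axis out along the neck. Neck 24 mm diameter, bare from 30 to 100 mm from the origin; stopper 25 mm diameter, from 100 to 112 mm. At the start it leans in a rack place, neck 50 degrees above level
- rack: white draining rack, fixed, plate 125 x 285 x 6 mm with three places 90 mm apart along its y, at y = -90, 0, 90 mm. Origin: underside, level with the row of bulbs. Necks lean towards its -x. At each place four pins (21 mm high) round the bulb and a steel wire V under the neck, 50 mm along it from the bulb's centre, 38 mm wide, which does not reach above the neck's centre line
- shaker: fixed low shaker: case 200 x 200 mm, plate 210 mm across, top at 70 mm. Origin: centre of the underside. Three clamps 58 mm from the centre: first towards +x, then every 120 degrees counter-clockwise. Each: blue cup ring, black cushioned seat (52 mm across, sinks 5 mm at 12 N, height varies) two sprung orange jaws (20 mm wide) that resist a bulb with 3-10 N and hold it where left
- cup1 (a point): point on the upright axis of the first clamp, at the plate's upper face, 70 mm above the table. The top of this clamp's seat is 3 to 21 mm above it, so a seated bulb's centre is 30 to 53 mm above it. Cup ring 62 mm inside, 70 outside, 14 high. Jaws: either side of the axis across the shaker's radius, flat faces 27 mm from it at rest, rounded tops 66 mm above this point, steel posts behind as high
- cup2 (a point): point on the upright axis of the second clamp, at the plate's upper face, 70 mm above the table. The top of this clamp's seat is 3 to 21 mm above it, so a seated bulb's centre is 30 to 53 mm above it. Cup ring 62 mm inside, 70 outside, 14 high. Jaws: either side of the axis across the shaker's radius, flat faces 27 mm from it at rest, rounded tops 66 mm above this point, steel posts behind as high
- cup3 (a point): point on the upright axis of the third clamp, at the plate's upper face, 70 mm above the table. The top of this clamp's seat is 3 to 21 mm above it, so a seated bulb's centre is 30 to 53 mm above it. Cup ring 62 mm inside, 70 outside, 14 high. Jaws: either side of the axis across the shaker's radius, flat faces 27 mm from it at rest, rounded tops 66 mm above this point, steel posts behind as high
- beaker: empty glass beaker, 64 mm diameter, 75 mm high, loose bystander; origin at the centre of its underside
- wash_bottle: blue plastic bottle, 66 mm diameter, 170 mm high, loose bystander; origin at the centre of its underside
- spatula: lab spatula, 200 mm long, lying on the table, loose bystander; origin near its middle, x along it
Mind the look-alikes: they are no part of the job. What is shaped like the flask_c but red is not meant.

How it is judged:
By the outcome, as a careful person would: the job done as asked, in the order asked, and still so for the second after the job is handed in, with the robot touching nothing.
It also fails if it takes over 72 s, if anything falls off the work surface, if the arm or the gripper's body presses on something with over 40 N, if the wrist force passes 120 N, or if a joint passes its speed limit or range.

## Working session

There is one attempt and no reset: what is moved stays moved. The work goes in short steps, Python scripts to look and compute and a shell command to move; the robot and the scene stay as the last step left them, time stands still between calls to the robot, and variables do not carry over. Pictures are saved under pics/ and viewed, at most 10 in all, crops included, and the job is handed in when it is done.

```bash
ls; mkdir -p pics
python3 - <<'E'
from rig import bot, viewer, workorder, models
import cv2, numpy as np
for c in ("side","top"):
    p,d=viewer.capture(c); cv2.imwrite(f"pics/{c}0.png",p)
    i=viewer.camera_info(c); print(c,i["fx"],i["cx"],i["cy"],i["dist_coeffs"],np.round(i["world_to_cam"],3).tolist())
    for n in ("flask_a","rack","shaker","cup1","beaker","wash_bottle","spatula"):
        try: print(n,[(np.round(r["xyz"],3).tolist(),round(r["p"],2)) for r in models.tip_of(c,n)])
        except Exception as e: print(n,e)
s=bot.read_state(); print(s)
E
```

```text
pics
side 455.2109706280106 277.6544810297899 209.56674457908971 [0.0160497 0.        0.        0.        0.       ] [[-0.909, -0.417, -0.017, 0.541], [-0.304, 0.69, -0.657, 0.233], [0.285, -0.592, -0.754, 0.982], [0.0, 0.0, 0.0, 1.0]]
flask_a [([0.573, -0.321, 0.042], 0.91), ([0.847, 0.152, 0.028], 0.84), ([0.593, -0.142, 0.04], 0.71), ([0.584, -0.233, 0.039], 0.56), ([0.48, 0.278, -0.001], 0.28)]
rack [([0.58, -0.233, -0.004], 0.6)]
shaker [([0.478, 0.279, -0.004], 0.67), ([0.772, -0.01, -0.002], 0.51)]
cup1 [([0.43, 0.252, 0.071], 0.97), ([0.488, 0.331, 0.068], 0.83), ([0.53, 0.238, 0.075], 0.77)]
beaker [([0.368, 0.035, 0.006], 0.67), ([0.579, -0.23, -0.002], 0.34)]
wash_bottle [([0.772, -0.007, -0.001], 0.8)]
spatula [([0.338, -0.219, -0.002], 0.6)]
top 380.71001860553224 278.6751858460845 205.95197467388581 [-0.09068436  0.          0.          0.          0.        ] [[0.008, -1.0, 0.008, 0.009], [-0.998, -0.008, -0.067, 0.598], [0.067, -0.007, -0.998, 0.774], [0.0, 0.0, 0.0, 1.0]]
flask_a [([0.846, 0.148, 0.035], 0.72), ([0.591, -0.143, 0.04], 0.71), ([0.583, -0.234, 0.036], 
[... 433 characters left out ...]
316784e-04,
        6.76893907e+01, -1.02271237e+01]), 'qvel': array([ 0.02979276, -0.0613351 ,  0.00698848, -0.08082523, -0.0531106 ,
       -0.08965992]), 'tau': array([-1.97049398e-03, -4.39954877e+01, -1.76978624e+01,  6.32024207e-02,
        5.02934656e-02, -1.26584771e-05]), 'position': array([ 0.13810091, -0.60955533,  0.23360138]), 'tcp_rot': array([[ 9.75294408e-01,  2.20909072e-01,  8.00763872e-06],
       [ 2.20909071e-01, -9.75294403e-01, -9.75037469e-05],
       [-1.37296570e-05,  9.68638191e-05, -9.99999995e-01]]), 'force': array([-0.47722001, -0.32095699,  0.21343818]), 'moment': array([-0.00240481,  0.0138914 , -0.0319769 ]), 'grasp_force': 0.0, 'opening': 1.0013207368037038}
```

View pics/side0.png

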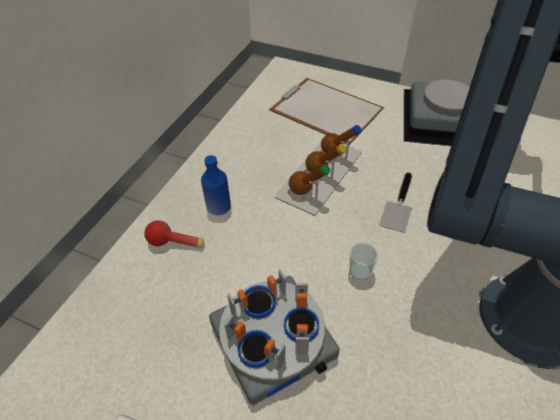

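View pics/top0.png

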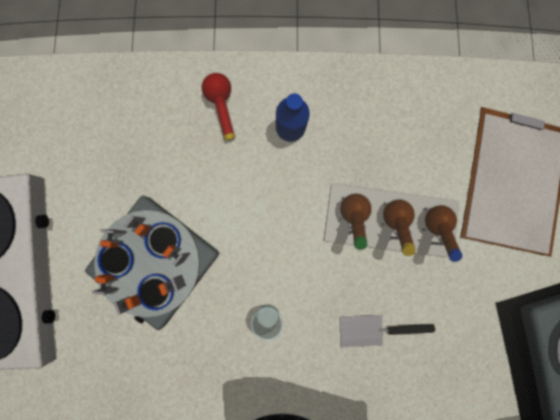

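Side view: amber flasks at (300,183) green, (316,162) yellow and (332,145) blue, shaker at (272,330), red look-alike at (158,232). In the top view, the flask bulbs are at (356,209), (399,214) and (441,220), and the cups are at (163,238), (115,258) and (155,290). Next I'll refine these with depth fits.

```bash
cat > h.py <<'E'
from rig import bot, viewer, workorder, models
import cv2, numpy as np
from scipy.optimize import least_squares
from scipy.spatial.transform import Rotation as R
def cloud(c,p,d,mask):
    i=viewer.camera_info(c); v,u=np.nonzero(mask&(d>0))
    K=np.array([[i["fx"],0,i["cx"]],[0,i["fy"],i["cy"]],[0,0,1]])
    n=cv2.undistortPoints(np.c_[u,v].astype(float)[:,None],K,np.array(i["dist_coeffs"]))[:,0]
    z=d[v,u].astype(float); P=np.c_[n*z[:,None],z]; T=np.linalg.inv(i["world_to_cam"])
    return P@T[:3,:3].T+T[:3,3], p[v,u].astype(int)
def go(pos,rot):
    """shift (m) and turn (deg) from the present pose, tool axes"""
    s=bot.read_state(); Rc=s["tcp_rot"]
    print("shift",np.round(Rc.T@(np.array(pos)-s["position"]),4),"turn",np.round(R.from_matrix(Rc.T@rot).as_rotvec(degrees=True),2))
E
python3 - <<'E'
from h import *
b0=np.array([[.592,-.1425,.038],[.583,-.2335,.038],[.572,-.3215,.038]])
s0=np.array([.48,.275]); res={}
for c in ("side","top"):
    p,d=viewer.capture(c)
    P,C=cloud(c,p,d,np.ones(d.shape,bool))
    # flasks
    for k,b in enumerate(b0):
        r=np.linalg.norm(P-b,axis=1)
        amber=(C[:,2]>C[:,1]*1.5)&(C[:,2]>C[:,0]*1.5)
        Q=P[(r<.045)&amber&(P[:,2]>.02)]
        f=least_squares(lambda x:np.linalg.norm(Q-x,axis=1)-.032,b,loss="soft_l1",f_scale=.002)
        # stopper+neck axis : points 45..112 from bulb centre, above table
        r=np.linalg.norm(P-f.x,axis=1); q=P[(r>.055)&(r<.115)&(P[:,2]>.06)&(abs((P-f.x)@[.1,.99,0])<.04)]
        def g(a):
            n=np.array([np.cos(a[0])*np.cos(a[1]),np.sin(a[0])*np.cos(a[1]),np.sin(a[1])]); v=q-f.x
            return np.linalg.norm(v-np.outer(v@n,n),axis=1)-.012
        a=least_squares(g,[np.radians(174),np.radians(50)],loss="soft_l1",f_scale=.002)
        print(c,k,np.round(f.x,4),len(Q),"rms",np.sqrt(np.median(f.fun**2)).round(4),"az,el",np.degrees(a.x).round(1),len(q),np.sqrt(np.median(a.fun**2)).round(4))
    # cup rings: blue, z 0.07..0.09
    m=(C[:,0]>C[:,2]*1.8)&(C[:,0]>C[:,1]*1.4)&(C[:,0]>60)&(P[:,2]>.076)&(P[:,2]<.092)&(np.linalg.norm(P[:,:2]-s0,axis=1)<.11)
    Q=P[m]
    def h(x):
        ang=x[2]+np.radians([0,120,240]); ctr=x[:2]+.058*np.c_[np.cos(ang),np.sin(ang)]
        return np.min(abs(np.linalg.norm(Q[:,None,:2]-ctr,axis=2)-.033),axis=1)
    f=least_squares(h,[.48,.275,np.radians(-36)],loss="soft_l1",f_scale=.002)
    ang=f.x[2]+np.radians([0,120,240]); print(c,"shaker",np.round(f.x[:2],4),np.degrees(f.x[2]).round(2),"n",len(Q),"z",np.percentile(Q[:,2],[5,50,95]).round(4),"med",np.median(f.fun).round(4))
    print((f.x[:2]+.058*np.c_[np.cos(ang),np.sin(ang)]).round(4).tolist())
    # seats and jaws
    for t in ang:
        ctr=f.x[:2]+.058*np.array([np.cos(t),np.sin(t)]); w=P[(np.linalg.norm(P[:,:2]-ctr,axis=1)<.015)]
        print(" seat z pct",np.percentile(w[:,2],[10,50,90]).round(4),len(w))
    o=P[(C[:,2]>170)&(C[:,1]<120)&(C[:,0]<60)&(P[:,2]>.115)&(np.linalg.norm(P[:,:2]-s0,axis=1)<.13)]
    for t in ang:
        ctr=f.x[:2]+.058*np.array([np.cos(t),np.sin(t)]);v=o[:,:2]-ctr; k=np.linalg.norm(v,axis=1)<.05
        e=np.array([np.cos(t),np.sin(t)]);g_=np.array([-e[1],e[0]])
        print(" jaws: radial,tang",[(np.median(v[k&s]@e).round(3),np.median(v[k&s]@g_).round(3),int((k&s).sum())) for s in ((v@g_)>0,(v@g_)<0)])
E
```

```text
side 0 [ 0.5937 -0.1425  0.0393] 356 rms 0.0012 az,el [171.9  50. ] 212 0.0012
side 1 [ 0.5827 -0.2317  0.0395] 261 rms 0.0013 az,el [171.8  49.9] 201 0.0011
side 2 [ 0.5712 -0.3213  0.0394] 230 rms 0.0015 az,el [171.8  50.1] 196 0.0014
side shaker [0.4801 0.2762] -36.57 n 663 z [0.0771 0.0837 0.0872] med 0.0007
[[0.5267, 0.2417], [0.4867, 0.3338], [0.4269, 0.2531]]
 seat z pct [0.0764 0.0782 0.0802] 152
 seat z pct [0.082  0.0841 0.086 ] 189
 seat z pct [0.0879 0.0898 0.0914] 118
 jaws: radial,tang [(np.float64(0.001), np.float64(0.033), 24), (np.float64(0.001), np.float64(-0.033), 22)]
 jaws: radial,tang [(np.float64(-0.0), np.float64(0.033), 30), (np.float64(-0.001), np.float64(-0.033), 29)]
 jaws: radial,tang [(np.float64(0.0), np.float64(0.032), 26), (np.float64(0.0), np.float64(-0.033), 33)]
top 0 [ 0.592  -0.1431  0.0377] 346 rms 0.0009 az,el [172.9  50.7] 365 0.0005
top 1 [ 0.5812 -0.2323  0.0376] 393 rms 0.0008 az,el [173.1  50.1] 366 0.0007
top 2 [ 0.5694 -0.3222  0.0376] 378 rms 0.0009 az,el [172.3  50.1] 386 0.0008
top shaker [0.4805 0.2728] -36.62 n 458 z [0.078  0.0832 0.0856] med 0.0008
[[0.5271, 0.2382], [0.4872, 0.3304], [0.4273, 0.2498]]
 seat z pct [0.0755 0.0768 0.079 ] 186
 seat z pct [0.0813 0.0828 0.0845] 184
 seat z pct [0.0868 0.0884 0.0901] 178
 jaws: radial,tang [(np.float64(-0.002), np.float64(0.033), 12), (np.float64(-0.001), np.float64(-0.033), 14)]
 jaws: radial,tang [(np.float64(0.002), np.float64(0.033), 10), (np.float64(0.0), np.float64(-0.033), 9)]
 jaws: radial,tang [(np.float64(-0.001), np.float64(0.033), 13), (np.float64(-0.001), np.float64(-0.033), 10)]
```

The fits from both cameras agree to 1–3 mm, so I'll use their averages. Next is the first pre-grasp, green flask_b.

```bash
cat >> h.py <<'E'
BULB=dict(b=np.array([.5929,-.1428,.0385]),c=np.array([.582,-.232,.0385]),a=np.array([.5703,-.3217,.0385]))
az,el=np.radians([172.6,50]); N=np.array([np.cos(el)*np.cos(az),np.cos(el)*np.sin(az),np.sin(el)])
def frame(y,z): return np.c_[np.cross(y,z),y,z]
RG=frame(np.array([np.sin(az),-np.cos(az),0])*-1,-N)
CUP=dict(A=([.5269,.2400],53.4,.0775),B=([.487,.332],-6.6,.0834),C=([.4271,.2515],-66.6,.0891))
def RC(k): t=np.radians(CUP[k][1]); return frame(np.array([np.cos(t),np.sin(t),0]),np.array([0,0,-1.]))
def st():
    s=bot.read_state(); print(round(s["time_s"],2),"J",np.round(s["joint_positions"],1),"P",np.round(s["position"],4),"F",np.round(s["force"],2),"op",round(s["opening"],3),"gf",round(s["grasp_force"],1))
    print("bulb dist", np.round(s["position"]-.07*s["tcp_rot"][:,2]*-1*1,4))
E
python3 -c "
from h import *
print(RG.round(3).tolist()); st(); go(BULB['b']+.165*N,RG)"
```

```text
[[0.76, -0.129, 0.637], [-0.099, -0.992, -0.083], [0.643, -0.0, -0.766]]
0.9 J [-87.5  30.2  82.1  -0.   67.7 -10.2] P [ 0.1381 -0.6095  0.2336] F [0.49 0.5  0.06] op 1.003 gf 0.0
bulb dist [ 0.1381 -0.6095  0.1636]
shift [ 0.4471 -0.3913  0.0687] turn [-7.03 39.58 19.34]
```

```bash
python3 -m jog '[[0.6,0.447,-0.391,-0.03,-7.03,39.58,19.34],[0.6,0.447,-0.391,-0.03,-7.03,39.58,19.34],[0.6,0.447,-0.391,-0.03,-7.03,39.58,19.34],[0.6,0.447,-0.391,-0.03,-7.03,39.58,19.34],[0.6,0.447,-0.391,-0.03,-7.03,39.58,19.34],[0.6,0.447,-0.391,-0.03,-7.03,39.58,19.34],[0.6,0.447,-0.391,-0.03,-7.03,39.58,19.34],[0.6,0.447,-0.391,-0.03,-7.03,39.58,19.34],[0.6,0.447,-0.391,-0.03,-7.03,39.58,19.34],[0.6,0.447,-0.391,-0.03,-7.03,39.58,19.34],[0.6,0.447,-0.391,0.069,-7.03,39.58,19.34],[0.6,0.447,-0.391,0.069,-7.03,39.58,19.34],[0.6,0.447,-0.391,0.069,-7.03,39.58,19.34]]'; python3 -c "
from h import *
st(); go(BULB['b']+.165*N,RG);go(BULB['b']+.07*N,RG)"
```

```text
time_s: 2.52
position: [0.4936, -0.1239, 0.1883]
tcp_rot: [[0.751, -0.114, 0.651], [-0.098, -0.993, -0.06], [0.653, -0.019, -0.757]]
force: [1.0, 0.6, -0.2]
opening: 0.605
grasp_force: 0.0
2.52 J [-39.6  23.4 130.9 113.3  23.7 -50.9] P [ 0.4936 -0.1239  0.1883] F [ 1.04  0.55 -0.21] op 0.605 gf 0.0
bulb dist [ 0.5392 -0.1281  0.1353]
shift [-0.0192  0.0063  0.0142] turn [-1.38 -0.78 -0.04]
shift [-0.0205  0.0086  0.1092] turn [-1.38 -0.78 -0.04]
```

```bash
python3 -m jog '[[0.6,-0.019,0.006,0.014,-1.38,-0.78,0],[0.6,-0.019,0.006,0.014,-1.38,-0.78,0],[0.6,-0.019,0.006,0.014,-1.38,-0.78,0],[0.6,-0.019,0.006,0.014,-1.38,-0.78,0]]'; python3 -c "
from h import *
st(); go(BULB['b']+.165*N,RG);go(BULB['b']+.07*N,RG)"
```

```text
time_s: 3.02
position: [0.4877, -0.1288, 0.1664]
tcp_rot: [[0.759, -0.129, 0.638], [-0.1, -0.992, -0.082], [0.643, -0.001, -0.766]]
force: [0.1, 0.4, -0.4]
opening: 0.6
grasp_force: 0.0
3.02 J [-39.7  26.9 132.4 124.7  24.7 -63. ] P [ 0.4877 -0.1288  0.1664] F [ 0.12  0.45 -0.37] op 0.6 gf 0.0
bulb dist [ 0.5324 -0.1346  0.1128]
shift [-0.001   0.0003  0.0012] turn [-0.03 -0.04 -0.08]
shift [-0.001   0.0003  0.0962] turn [-0.03 -0.04 -0.08]
```

```bash
python3 -m jog '[[0.6,-0.001,0,0.03,0,0,0],[0.6,-0.001,0,0.06,0,0,0],[0.6,-0.001,0,0.08,0,0,0],[0.6,-0.001,0,0.095,0,0,0],[0.6,-0.001,0,0.095,0,0,0],[0,-0.001,0,0.095,0,0,0],[0,-0.001,0,0.095,0,0,0],[0,-0.001,0,0.095,0,0,0],[0,-0.001,0,0.095,0,0,0],[0,-0.001,0,0.095,0,0,0]]'; python3 -c "
from h import *
st(); go(BULB['b']+.07*N,RG)
for k in 'B':
  c,_,z=CUP[k]; print(RC(k).round(3).tolist()); go([c[0],c[1],.39],RC(k))
"
```

```text
time_s: 4.28
position: [0.547, -0.1367, 0.0921]
tcp_rot: [[0.76, -0.131, 0.637], [-0.102, -0.991, -0.082], [0.642, -0.002, -0.767]]
force: [-1.7, -2.7, 2.0]
opening: 0.275
grasp_force: 30.0
4.28 J [-34.5  39.9 126.3 141.8  28.2 -76.5] P [ 0.547  -0.1367  0.0921] F [-1.73 -2.67  2.  ] op 0.275 gf 30.0
bulb dist [ 0.5915 -0.1425  0.0384]
shift [0.001  0.0001 0.0008] turn [-0.01  0.05 -0.18]
[[0.115, 0.993, 0.0], [0.993, -0.115, 0.0], [0.0, 0.0, -1.0]]
shift [ 0.098  -0.4575 -0.3052] turn [ 31.49 -31.17 -86.93]
```

```bash
python3 -m jog '[[0,0.035,0,-0.042,0,0,0],[0,0.07,0,-0.084,0,0,0],[0,0.11,0,-0.13,0,0,0],[0,0.098,-0.4575,-0.305,31.49,-31.17,-86.93],[0,0.098,-0.4575,-0.305,31.49,-31.17,-86.93],[0,0.098,-0.4575,-0.305,31.49,-31.17,-86.93],[0,0.098,-0.4575,-0.305,31.49,-31.17,-86.93],[0,0.098,-0.4575,-0.305,31.49,-31.17,-86.93],[0,0.098,-0.4575,-0.305,31.49,-31.17,-86.93],[0,0.098,-0.4575,-0.305,31.49,-31.17,-86.93],[0,0.098,-0.4575,-0.305,31.49,-31.17,-86.93],[0,0.098,-0.4575,-0.305,31.49,-31.17,-86.93],[0,0.098,-0.4575,-0.305,31.49,-31.17,-86.93],[0,0.098,-0.4575,-0.305,31.49,-31.17,-86.93],[0,0.098,-0.4575,-0.305,31.49,-31.17,-86.93],[0,0.098,-0.4575,-0.305,31.49,-31.17,-86.93],[0,0.098,-0.4575,-0.305,31.49,-31.17,-86.93],[0,0.098,-0.4575,-0.305,31.49,-31.17,-86.93]]'; python3 -c "
from h import *
st()
c,_,z=CUP['B']; go([c[0],c[1],z+.032+.07],RC('B'))
"
```

```text
time_s: 6.52
position: [0.4866, 0.3318, 0.3898]
tcp_rot: [[0.115, 0.993, -0.001], [0.993, -0.115, 0.0], [0.0, -0.001, -1.0]]
force: [-0.1, -0.3, -0.4]
opening: 0.27
grasp_force: 30.0
6.53 J [23.4 19.6 74.9  0.  85.6 30. ] P [0.4866 0.3318 0.3898] F [-0.05 -0.32 -0.44] op 0.27 gf 30.0
bulb dist [0.4865 0.3318 0.3198]
shift [2.000e-04 5.000e-04 2.044e-01] turn [-0.05 -0.02 -0.01]
```

```bash
cat >> h.py <<'E'
CAMCUP=dict(side=np.array([[.5267,.2417],[.4867,.3338],[.4269,.2531]]),top=np.array([[.5271,.2382],[.4872,.3304],[.4273,.2498]]))
def inhand(k,rad=.045,exp=None):
    s=bot.read_state(); e=s["position"]+.07*s["tcp_rot"][:,2] if exp is None else np.array(exp)
    for c in ("side","top"):
        p,d=viewer.capture(c); P,C=cloud(c,p,d,np.ones(d.shape,bool)); cv2.imwrite(f"pics/{c}_{s['time_s']:.2f}.png",p)
        am=(C[:,2]>C[:,1]*1.4)&(C[:,2]>C[:,0]*1.5)&(C[:,2]<150)
        Q=P[(np.linalg.norm(P-e,axis=1)<rad)&am]
        if len(Q)<30: print(c,"few",len(Q)); continue
        f=least_squares(lambda x:np.linalg.norm(Q-x,axis=1)-.032,e,loss="soft_l1",f_scale=.002)
        print(c,len(Q),"bulb",f.x.round(4),"minus expected",(f.x-e).round(4),"minus cup(cam)",(f.x[:2]-CAMCUP[c]["ABC".index(k)]).round(4),np.median(abs(f.fun)).round(4))
E
python3 -c "
from h import *
inhand('B')"
```

```text
side 1188 bulb [0.4877 0.3349 0.3192] minus expected [ 0.0012  0.0031 -0.0006] minus cup(cam) [0.001  0.0011] 0.0006
top 1553 bulb [0.4868 0.3348 0.3181] minus expected [ 0.0003  0.003  -0.0017] minus cup(cam) [-0.0004  0.0044] 0.0007
```

```bash
python3 -m jog '[[0,-0.002,0,0.05,0,0,0],[0,-0.002,0,0.1,0,0,0],[0,-0.002,0,0.135,0,0,0],[0,-0.002,0,0.135,0,0,0],[0,-0.002,0,0.135,0,0,0]]'; python3 -c "
from h import *
st();inhand('B')"
```

```text
time_s: 7.25
position: [0.4876, 0.3309, 0.2563]
tcp_rot: [[0.114, 0.993, 0.002], [0.993, -0.114, 0.002], [0.002, 0.002, -1.0]]
force: [-0.1, -0.6, -1.8]
opening: 0.274
grasp_force: 30.0
7.25 J [23.3 25.9 86.   0.  67.9 29.8] P [0.4876 0.3309 0.2563] F [-0.08 -0.57 -1.77] op 0.274 gf 30.0
bulb dist [0.4877 0.331  0.1863]
side 868 bulb [0.4887 0.3337 0.1856] minus expected [ 0.0009  0.0027 -0.0007] minus cup(cam) [ 0.002  -0.0001] 0.0006
top 916 bulb [0.4885 0.3337 0.185 ] minus expected [ 0.0007  0.0027 -0.0013] minus cup(cam) [0.0013 0.0033] 0.0007
```

```bash
python3 -m jog '[[0,-0.0017,-0.0014,0.01,0,0,0],[0,-0.0017,-0.0014,0.02,0,0,0],[0,-0.0017,-0.0014,0.03,0,0,0],[0,-0.0017,-0.0014,0.04,0,0,0],[0,-0.0017,-0.0014,0.05,0,0,0],[0,-0.0017,-0.0014,0.06,0,0,0],[0,-0.0017,-0.0014,0.064,0,0,0],[0,-0.0017,-0.0014,0.064,0,0,0],[0,-0.0017,-0.0014,0.064,0,0,0]]'; python3 -c "
from h import *
st()"
```

```text
time_s: 8.48
position: [0.4848, 0.329, 0.1902]
tcp_rot: [[0.114, 0.993, -0.001], [0.993, -0.114, 0.001], [0.0, -0.001, -1.0]]
force: [1.3, 0.8, -3.0]
opening: 0.274
grasp_force: 30.0
8.47 J [23.2 30.3 90.3  0.1 59.5 29.7] P [0.4848 0.329  0.1902] F [ 1.35  0.78 -3.04] op 0.274 gf 30.0
bulb dist [0.4848 0.3291 0.1202]
```

```bash
python3 -m jog '[[0,0,0,0.002,0,0,0],[0,0,0,0.002,0,0,0]]'; python3 -m jog '[[0,0,0,0.002,0,0,0],[0,0,0,0.002,0,0,0]]'; python3 -c "
from h import *
st();inhand('B')"
```

```text
time_s: 8.72
position: [0.485, 0.329, 0.189]
tcp_rot: [[0.114, 0.994, -0.0], [0.994, -0.114, 0.001], [0.001, -0.0, -1.0]]
force: [1.4, 0.1, 1.4]
opening: 0.274
grasp_force: 30.0
time_s: 8.98
position: [0.4849, 0.3289, 0.1869]
tcp_rot: [[0.114, 0.993, -0.0], [0.993, -0.114, 0.001], [0.0, -0.0, -1.0]]
force: [1.8, 0.5, 2.0]
opening: 0.279
grasp_force: 30.0
8.97 J [23.2 30.5 90.5  0.  59.  29.7] P [0.4849 0.3289 0.1869] F [1.76 0.51 2.  ] op 0.279 gf 30.0
bulb dist [0.4849 0.329  0.1169]
side 837 bulb [0.486  0.3318 0.116 ] minus expected [ 0.001   0.0028 -0.0009] minus cup(cam) [-0.0007 -0.002 ] 0.0008
top 925 bulb [0.4848 0.3323 0.1161] minus expected [-0.0002  0.0033 -0.0008] minus cup(cam) [-0.0024  0.0019] 0.0011
```

```bash
for i in 1 2 ; do python3 -m jog '[[0,0,0,0.0015,0,0,0],[0,0,0,0.0015,0,0,0]]' | egrep 'pos|force'; done
```

```text
position: [0.485, 0.329, 0.1855]
force: [0.8, 0.6, 5.0]
grasp_force: 30.0
position: [0.4851, 0.3291, 0.1844]
force: [1.6, 0.3, 7.0]
grasp_force: 30.0
```

```bash
python3 -m jog '[[0,0,0,0.001,0,0,0],[0,0,0,0.001,0,0,0]]' | egrep 'pos|force';  python3 -m jog '[[0.5,0,0,0,0,0,0],[0.5,0,0,0,0,0,0],[0.5,0,0,0,0,0,0],[0.5,0,0,-0.03,0,0,0],[0.5,0,0,-0.08,0,0,0],[0.5,0,0,-0.14,0,0,0],[0.5,0,0,-0.19,0,0,0],[0.5,0,0,-0.19,0,0,0]]'; python3 -c "
from h import *
inhand('B',exp=[.4855,.332,.114]); st(); go(BULB['c']+.165*N,RG)"
```

```text
position: [0.4851, 0.3291, 0.1838]
force: [1.6, -0.4, 8.7]
grasp_force: 30.0
time_s: 10.82
position: [0.4866, 0.3298, 0.3774]
tcp_rot: [[0.114, 0.993, 0.008], [0.994, -0.114, 0.004], [0.005, 0.007, -1.0]]
force: [-0.7, 0.3, -0.1]
opening: 0.501
grasp_force: 0.0
side 856 bulb [0.4862 0.3319 0.1132] minus expected [ 0.0007 -0.0001 -0.0008] minus cup(cam) [-0.0005 -0.0019] 0.0008
top 881 bulb [0.4848 0.3321 0.1127] minus expected [-0.0007  0.0001 -0.0013] minus cup(cam) [-0.0024  0.0017] 0.0009
10.93 J [23.2 19.9 77.   0.  83.2 29.7] P [0.4843 0.3287 0.3722] F [-0.59 -0.43 -0.52] op 0.497 gf 0.0
bulb dist [0.4841 0.3286 0.3022]
shift [-0.5442  0.0552  0.2073] turn [-31.67  31.23  86.8 ]
```

```bash
python3 -m jog '[[0.6,-0.544,0.055,0.09,-31.67,31.23,86.8],[0.6,-0.544,0.055,0.09,-31.67,31.23,86.8],[0.6,-0.544,0.055,0.09,-31.67,31.23,86.8],[0.6,-0.544,0.055,0.09,-31.67,31.23,86.8],[0.6,-0.544,0.055,0.09,-31.67,31.23,86.8],[0.6,-0.544,0.055,0.09,-31.67,31.23,86.8],[0.6,-0.544,0.055,0.09,-31.67,31.23,86.8],[0.6,-0.544,0.055,0.09,-31.67,31.23,86.8],[0.6,-0.544,0.055,0.09,-31.67,31.23,86.8],[0.6,-0.544,0.055,0.09,-31.67,31.23,86.8],[0.6,-0.544,0.055,0.09,-31.67,31.23,86.8],[0.6,-0.544,0.055,0.09,-31.67,31.23,86.8],[0.6,-0.544,0.055,0.207,-31.67,31.23,86.8],[0.6,-0.544,0.055,0.207,-31.67,31.23,86.8],[0.6,-0.544,0.055,0.207,-31.67,31.23,86.8],[0.6,-0.544,0.055,0.207,-31.67,31.23,86.8],[0.6,-0.544,0.055,0.207,-31.67,31.23,86.8],[0.6,-0.544,0.055,0.207,-31.67,31.23,86.8]]'; python3 -c "
from h import *
st(); go(BULB['c']+.165*N,RG);go(BULB['c']+.07*N,RG)"
```

```text
time_s: 13.18
position: [0.4781, -0.2173, 0.1663]
tcp_rot: [[0.758, -0.127, 0.639], [-0.097, -0.992, -0.082], [0.645, 0.0, -0.765]]
force: [0.4, 0.4, 1.7]
opening: 0.604
grasp_force: 0.0
13.18 J [-52.3  27.6 128.  102.4  27.8 -51.4] P [ 0.4781 -0.2173  0.1663] F [0.41 0.39 1.73] op 0.604 gf 0.0
bulb dist [ 0.5228 -0.223   0.1128]
shift [-0.0017  0.0012  0.0004] turn [-0.05 -0.13  0.1 ]
shift [-0.0019  0.0013  0.0954] turn [-0.05 -0.13  0.1 ]
```

```bash
python3 -m jog '[[0.6,0,0.001,0.03,0,0,0],[0.6,0,0.001,0.06,0,0,0],[0.6,0,0.001,0.08,0,0,0],[0.6,0,0.001,0.095,0,0,0],[0.6,0,0.001,0.095,0,0,0],[0,0,0.001,0.095,0,0,0],[0,0,0.001,0.095,0,0,0],[0,0,0.001,0.095,0,0,0],[0,0,0.001,0.095,0,0,0],[0,0,0.001,0.095,0,0,0]]'; python3 -c "
from h import *
st(); go(BULB['c']+.07*N,RG)
c,_,z=CUP['A']; print(RC('A').round(3).tolist()); go([c[0],c[1],.39],RC('A'))
c,_,z=CUP['C']; go([c[0],c[1],.39],RC('C'))
"
```

```text
time_s: 14.42
position: [0.5379, -0.227, 0.0932]
tcp_rot: [[0.759, -0.13, 0.639], [-0.099, -0.992, -0.083], [0.644, -0.0, -0.765]]
force: [-2.2, -1.2, 4.0]
opening: 0.271
grasp_force: 30.0
14.43 J [-46.   39.8 122.2 121.1  28.  -65.7] P [ 0.5379 -0.227   0.0932] F [-2.23 -1.15  3.99] op 0.271 gf 30.0
bulb dist [ 0.5826 -0.2328  0.0397]
shift [-0.0012 -0.0007  0.0004] turn [ 0.02 -0.09 -0.05]
[[-0.803, 0.596, 0.0], [0.596, 0.803, 0.0], [0.0, 0.0, -1.0]]
shift [ 0.1364 -0.4617 -0.273 ] turn [  52.12  -13.57 -142.84]
shift [ 0.0596 -0.4602 -0.3377] turn [ 10.77 -39.11 -29.57]
```

```bash
python3 -m jog '[[0,0.035,0,-0.042,0,0,0],[0,0.07,0,-0.084,0,0,0],[0,0.11,0,-0.13,0,0,0],[0,0.136,-0.462,-0.273,52.12,-13.57,-142.84],[0,0.136,-0.462,-0.273,52.12,-13.57,-142.84],[0,0.136,-0.462,-0.273,52.12,-13.57,-142.84],[0,0.136,-0.462,-0.273,52.12,-13.57,-142.84],[0,0.136,-0.462,-0.273,52.12,-13.57,-142.84],[0,0.136,-0.462,-0.273,52.12,-13.57,-142.84],[0,0.136,-0.462,-0.273,52.12,-13.57,-142.84],[0,0.136,-0.462,-0.273,52.12,-13.57,-142.84],[0,0.136,-0.462,-0.273,52.12,-13.57,-142.84],[0,0.136,-0.462,-0.273,52.12,-13.57,-142.84],[0,0.136,-0.462,-0.273,52.12,-13.57,-142.84],[0,0.136,-0.462,-0.273,52.12,-13.57,-142.84],[0,0.136,-0.462,-0.273,52.12,-13.57,-142.84],[0,0.136,-0.462,-0.273,52.12,-13.57,-142.84],[0,0.136,-0.462,-0.273,52.12,-13.57,-142.84],[0,0.136,-0.462,-0.273,52.12,-13.57,-142.84],[0,0.136,-0.462,-0.273,52.12,-13.57,-142.84]]'; python3 -c "
from h import *
st()
c,_,z=CUP['A']; go([c[0],c[1],.255],RC('A'))
"
```

```text
time_s: 16.92
position: [0.526, 0.2402, 0.3893]
tcp_rot: [[-0.802, 0.597, -0.001], [0.597, 0.802, 0.001], [0.001, -0.0, -1.0]]
force: [-0.2, -0.9, -2.3]
opening: 0.273
grasp_force: 30.0
16.93 J [ 13.5  18.6  76.4   0.1  85.1 -39.9] P [0.526  0.2402 0.3893] F [-0.17 -0.94 -2.34] op 0.273 gf 30.0
bulb dist [0.5259 0.2403 0.3193]
shift [-0.001   0.0004  0.1343] turn [-0.01 -0.07 -0.05]
```

```bash
python3 -m jog '[[0,-0.001,0,0.05,0,0,0],[0,-0.001,0,0.1,0,0,0],[0,-0.001,0,0.134,0,0,0],[0,-0.001,0,0.134,0,0,0],[0,-0.001,0,0.134,0,0,0]]'; python3 -c "
from h import *
st();inhand('A')
s=bot.read_state();print(s['tcp_rot'].T@[.001,0,0],s['tcp_rot'].T@[0,.001,0])"
```

```text
time_s: 17.55
position: [0.5284, 0.2401, 0.2572]
tcp_rot: [[-0.803, 0.596, 0.003], [0.596, 0.803, 0.001], [-0.001, 0.003, -1.0]]
force: [-0.1, 0.5, -2.1]
opening: 0.276
grasp_force: 30.0
17.55 J [ 13.4  25.2  87.2   0.   67.5 -40. ] P [0.5284 0.2401 0.2572] F [-0.06  0.46 -2.06] op 0.276 gf 30.0
bulb dist [0.5285 0.2402 0.1872]
side 717 bulb [0.5305 0.2405 0.1872] minus expected [ 0.0019  0.0003 -0.0001] minus cup(cam) [ 0.0038 -0.0012] 0.0007
top 473 bulb [0.5295 0.2407 0.1865] minus expected [ 0.001   0.0005 -0.0007] minus cup(cam) [0.0024 0.0025] 0.0005
[-8.03089454e-04  5.95844857e-04  4.02920996e-06] [5.95854195e-04 8.03090963e-04 1.63808556e-06]
```

```bash
python3 -m jog '[[0,0.0011,-0.0008,0.01,0,0,0],[0,0.0011,-0.0008,0.02,0,0,0],[0,0.0011,-0.0008,0.03,0,0,0],[0,0.0011,-0.0008,0.04,0,0,0],[0,0.0011,-0.0008,0.05,0,0,0],[0,0.0011,-0.0008,0.06,0,0,0],[0,0.0011,-0.0008,0.069,0,0,0],[0,0.0011,-0.0008,0.069,0,0,0],[0,0.0011,-0.0008,0.069,0,0,0]]'; python3 -c "
from h import *
st();inhand('A')"
```

```text
time_s: 18.77
position: [0.5253, 0.2398, 0.1852]
tcp_rot: [[-0.803, 0.596, -0.002], [0.596, 0.803, -0.0], [0.002, -0.002, -1.0]]
force: [1.1, -0.6, -6.3]
opening: 0.272
grasp_force: 30.0
18.77 J [ 13.4  30.1  91.7   0.   58.3 -40. ] P [0.5253 0.2398 0.1852] F [ 1.07 -0.64 -6.27] op 0.272 gf 30.0
bulb dist [0.5251 0.2398 0.1152]
side 749 bulb [0.5272 0.2399 0.115 ] minus expected [ 0.0021  0.0001 -0.0002] minus cup(cam) [ 0.0005 -0.0018] 0.001
top 371 bulb [0.5261 0.2399 0.1142] minus expected [ 0.001   0.0001 -0.001 ] minus cup(cam) [-0.001   0.0017] 0.0007
```

```bash
for i in 1 2 ; do python3 -m jog '[[0,0,0,0.002,0,0,0],[0,0,0,0.002,0,0,0]]' | egrep 'pos|force'; done
```

```text
position: [0.5257, 0.2403, 0.1851]
force: [0.7, -0.6, -0.8]
grasp_force: 30.0
position: [0.526, 0.2403, 0.1832]
force: [-0.2, -0.0, 3.7]
grasp_force: 30.0
```

```bash
for i in 1 2 ; do python3 -m jog '[[0,0,0,0.0015,0,0,0],[0,0,0,0.0015,0,0,0]]' | egrep 'pos|force'; done
```

```text
position: [0.526, 0.2401, 0.1812]
force: [0.2, -0.8, 3.5]
grasp_force: 30.0
position: [0.5261, 0.2402, 0.1797]
force: [-1.1, -0.4, 3.4]
grasp_force: 30.0
```

```bash
for i in 1 2 ; do python3 -m jog '[[0,0,0,0.001,0,0,0],[0,0,0,0.001,0,0,0]]' | egrep 'pos|force'; done
```

```text
position: [0.5261, 0.2402, 0.179]
force: [0.1, -0.0, 5.7]
grasp_force: 30.0
position: [0.5262, 0.2402, 0.1783]
force: [-1.2, -1.5, 7.5]
grasp_force: 30.0
```

```bash
python3 -m jog '[[0,0,0,0.0013,0,0,0],[0,0,0,0.0013,0,0,0]]' | egrep 'pos|force';  python3 -m jog '[[0.5,0,0,0,0,0,0],[0.5,0,0,0,0,0,0],[0.5,0,0,0,0,0,0],[0.5,0,0,-0.03,0,0,0],[0.5,0,0,-0.08,0,0,0],[0.5,0,0,-0.14,0,0,0],[0.5,0,0,-0.19,0,0,0],[0.5,0,0,-0.19,0,0,0]]'; python3 -c "
from h import *
inhand('A',exp=[.527,.24,.107]); inhand('B',exp=[.4855,.332,.113]); st(); go(BULB['a']+.165*N,RG)"
```

```text
position: [0.5262, 0.2402, 0.1774]
force: [-0.9, -0.3, 9.0]
grasp_force: 30.0
time_s: 21.62
position: [0.5281, 0.2407, 0.371]
tcp_rot: [[-0.803, 0.595, 0.009], [0.595, 0.803, 0.003], [-0.006, 0.008, -1.0]]
force: [-0.5, 0.6, -0.4]
opening: 0.501
grasp_force: 0.0
side 695 bulb [0.528  0.2402 0.1078] minus expected [0.001  0.0002 0.0008] minus cup(cam) [ 0.0013 -0.0015] 0.001
top 712 bulb [0.5275 0.2405 0.1065] minus expected [ 0.0005  0.0005 -0.0005] minus cup(cam) [0.0004 0.0023] 0.0008
side 945 bulb [0.4863 0.3318 0.1138] minus expected [ 0.0008 -0.0002  0.0008] minus cup(cam) [-0.0004 -0.002 ] 0.001
top 48 bulb [0.4938 0.3326 0.1178] minus expected [0.0083 0.0006 0.0048] minus cup(cam) [0.0066 0.0022] 0.0011
21.82 J [ 13.4  19.5  78.8   0.   81.9 -40. ] P [0.5247 0.2397 0.3641] F [ 0.13 -0.58 -0.03] op 0.5 gf 0.0
bulb dist [0.5244 0.2397 0.2941]
shift [-0.279  -0.4749  0.1998] turn [-52.33  13.69 142.78]
```

```bash
python3 -m jog '[[0.6,-0.279,-0.475,0.08,-52.33,13.69,142.78],[0.6,-0.279,-0.475,0.08,-52.33,13.69,142.78],[0.6,-0.279,-0.475,0.08,-52.33,13.69,142.78],[0.6,-0.279,-0.475,0.08,-52.33,13.69,142.78],[0.6,-0.279,-0.475,0.08,-52.33,13.69,142.78],[0.6,-0.279,-0.475,0.08,-52.33,13.69,142.78],[0.6,-0.279,-0.475,0.08,-52.33,13.69,142.78],[0.6,-0.279,-0.475,0.08,-52.33,13.69,142.78],[0.6,-0.279,-0.475,0.08,-52.33,13.69,142.78],[0.6,-0.279,-0.475,0.08,-52.33,13.69,142.78],[0.6,-0.279,-0.475,0.08,-52.33,13.69,142.78],[0.6,-0.279,-0.475,0.08,-52.33,13.69,142.78],[0.6,-0.279,-0.475,0.08,-52.33,13.69,142.78],[0.6,-0.279,-0.475,0.08,-52.33,13.69,142.78],[0.6,-0.279,-0.475,0.08,-52.33,13.69,142.78],[0.6,-0.279,-0.475,0.2,-52.33,13.69,142.78],[0.6,-0.279,-0.475,0.2,-52.33,13.69,142.78],[0.6,-0.279,-0.475,0.2,-52.33,13.69,142.78],[0.6,-0.279,-0.475,0.2,-52.33,13.69,142.78],[0.6,-0.279,-0.475,0.2,-52.33,13.69,142.78]]'; python3 -c "
from h import *
st(); go(BULB['a']+.165*N,RG);go(BULB['a']+.07*N,RG)"
```

```text
time_s: 24.32
position: [0.4673, -0.3081, 0.1664]
tcp_rot: [[0.757, -0.128, 0.641], [-0.098, -0.992, -0.082], [0.646, -0.001, -0.763]]
force: [0.2, -0.8, 0.2]
opening: 0.603
grasp_force: 0.0
24.32 J [-61.8  29.2 121.1  84.3  31.9 -40.1] P [ 0.4673 -0.3081  0.1664] F [ 0.23 -0.78  0.18] op 0.603 gf 0.0
bulb dist [ 0.5122 -0.3139  0.113 ]
shift [-0.0026  0.0002 -0.0003] turn [-0.06 -0.27  0.02]
shift [-0.0031  0.0003  0.0947] turn [-0.06 -0.27  0.02]
```

```bash
python3 -m jog '[[0.6,-0.001,0,0.03,0,0,0],[0.6,-0.001,0,0.06,0,0,0],[0.6,-0.001,0,0.08,0,0,0],[0.6,-0.001,0,0.095,0,0,0],[0.6,-0.001,0,0.095,0,0,0],[0,-0.001,0,0.095,0,0,0],[0,-0.001,0,0.095,0,0,0],[0,-0.001,0,0.095,0,0,0],[0,-0.001,0,0.095,0,0,0],[0,-0.001,0,0.095,0,0,0]]'; python3 -c "
from h import *
st(); go(BULB['a']+.07*N,RG)
c,_,z=CUP['C']; go([c[0],c[1],.39],RC('C'))
"
```

```text
time_s: 25.58
position: [0.5271, -0.3161, 0.0933]
tcp_rot: [[0.756, -0.13, 0.641], [-0.099, -0.992, -0.083], [0.646, -0.001, -0.763]]
force: [-1.2, -1.5, 2.3]
opening: 0.274
grasp_force: 30.0
25.57 J [-55.1  40.3 116.1 101.   29.2 -52.5] P [ 0.5271 -0.3161  0.0933] F [-1.21 -1.5   2.27] op 0.274 gf 30.0
bulb dist [ 0.572  -0.3219  0.0399]
shift [-0.0018  0.     -0.    ] turn [ 0.01 -0.27 -0.06]
shift [ 0.0598 -0.55   -0.3378] turn [ 10.81 -39.29 -29.57]
```

```bash
python3 -m jog '[[0,0.035,0,-0.042,0,0,0],[0,0.07,0,-0.084,0,0,0],[0,0.11,0,-0.13,0,0,0],[0,0.06,-0.55,-0.338,10.81,-39.29,-29.57],[0,0.06,-0.55,-0.338,10.81,-39.29,-29.57],[0,0.06,-0.55,-0.338,10.81,-39.29,-29.57],[0,0.06,-0.55,-0.338,10.81,-39.29,-29.57],[0,0.06,-0.55,-0.338,10.81,-39.29,-29.57],[0,0.06,-0.55,-0.338,10.81,-39.29,-29.57],[0,0.06,-0.55,-0.338,10.81,-39.29,-29.57],[0,0.06,-0.55,-0.338,10.81,-39.29,-29.57],[0,0.06,-0.55,-0.338,10.81,-39.29,-29.57],[0,0.06,-0.55,-0.338,10.81,-39.29,-29.57],[0,0.06,-0.55,-0.338,10.81,-39.29,-29.57],[0,0.06,-0.55,-0.338,10.81,-39.29,-29.57],[0,0.06,-0.55,-0.338,10.81,-39.29,-29.57],[0,0.06,-0.55,-0.338,10.81,-39.29,-29.57]]'; python3 -c "
from h import *
st()
c,_,z=CUP['C']; go([c[0],c[1],.255],RC('C'))
"
```

```text
time_s: 27.7
position: [0.4269, 0.2507, 0.39]
tcp_rot: [[0.918, 0.396, -0.002], [0.396, -0.918, 0.0], [-0.001, -0.001, -1.0]]
force: [0.0, -0.3, -2.3]
opening: 0.274
grasp_force: 30.0
27.7 J [17.4 10.9 87.1  0.1 82.1 84.1] P [0.4269 0.2507 0.39  ] F [ 0.05 -0.31 -2.25] op 0.274 gf 30.0
bulb dist [0.4268 0.2507 0.32  ]
shift [ 0.0007 -0.0006  0.135 ] turn [-0.06  0.08 -0.07]
```

```bash
python3 -m jog '[[0,0,0,0.05,0,0,0],[0,0,0,0.1,0,0,0],[0,0,0,0.135,0,0,0],[0,0,0,0.135,0,0,0],[0,0,0,0.135,0,0,0],[0,0,0,0.135,0,0,0],[0,0,0,0.135,0,0,0]]'; python3 -c "
from h import *
st();inhand('C')
s=bot.read_state();print(s['tcp_rot'].T@[.001,0,0],s['tcp_rot'].T@[0,.001,0])"
```

```text
time_s: 28.58
position: [0.4274, 0.2522, 0.2568]
tcp_rot: [[0.917, 0.398, 0.002], [0.398, -0.917, 0.002], [0.003, -0.001, -1.0]]
force: [-0.3, 0.5, -1.6]
opening: 0.277
grasp_force: 30.0
28.57 J [17.6 18.5 98.7  0.1 62.6 84.1] P [0.4274 0.2522 0.2568] F [-0.35  0.53 -1.55] op 0.277 gf 30.0
bulb dist [0.4276 0.2524 0.1868]
side 278 bulb [0.4205 0.2494 0.186 ] minus expected [-0.0071 -0.0029 -0.0009] minus cup(cam) [-0.0064 -0.0037] 0.0005
top few 23
[9.17323881e-04 3.98140284e-04 1.10096259e-06] [ 3.98138476e-04 -9.17324011e-04  1.55331602e-06]
```

```bash
python3 -c "
import cv2,glob
f=sorted(glob.glob('pics/side_28*'))[-1];a=cv2.imread(f)[150:420,130:400];b=cv2.imread(f.replace('side','top'))[150:350,60:330]
import numpy as np
b=cv2.copyMakeBorder(b,0,70,0,0,0)
cv2.imwrite('pics/c28.png',cv2.resize(np.hstack([a,b]),(800,400)))"
```

```text
(no output)
```

View pics/c28.png

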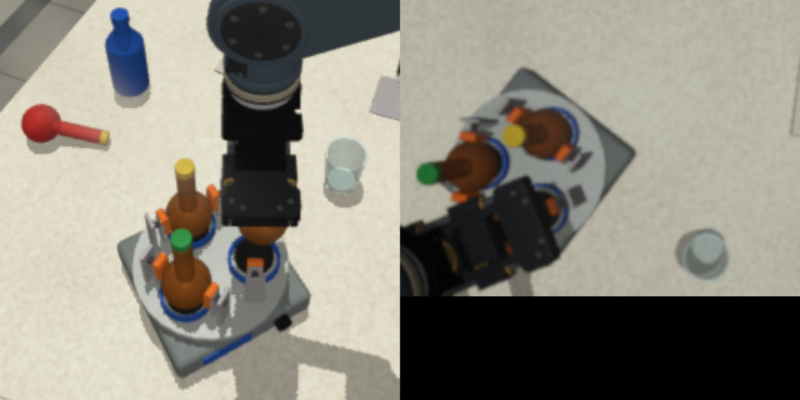

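The yellow (187,215) and green (185,285) flasks sit upright. The gripper body hides the held bulb, so I'll yaw 90° in place to measure it properly. The body will still clear the neighbouring stoppers by about 24 mm.

```bash
python3 -m jog '[[0,0,0,0,0,0,-90],[0,0,0,0,0,0,-90],[0,0,0,0,0,0,-90],[0,0,0,0,0,0,-90],[0,0,0,0,0,0,-90],[0,0,0,0,0,0,-90],[0,0,0,0,0,0,-90],[0,0,0,0,0,0,-90],[0,0,0,0,0,0,-90],[0,0,0,0,0,0,-90],[0,0,0,0,0,0,-90]]'; python3 -c "
from h import *
st();inhand('C')
s=bot.read_state();print(s['tcp_rot'].T@[.001,0,0],s['tcp_rot'].T@[0,.001,0])
import glob
f=sorted(glob.glob('pics/side_*'))[-1];a=cv2.imread(f)[150:420,130:400];b=cv2.imread(f.replace('side','top'))[150:350,60:330]
b=cv2.copyMakeBorder(b,0,70,0,0,cv2.BORDER_CONSTANT)
cv2.imwrite('pics/c30.png',cv2.resize(np.hstack([a,b]),(800,400)))"
```

```text
time_s: 30.05
position: [0.4267, 0.2521, 0.2556]
tcp_rot: [[-0.397, 0.918, -0.0], [0.918, 0.397, 0.001], [0.001, 0.0, -1.0]]
force: [-0.5, -0.5, -2.0]
opening: 0.275
grasp_force: 30.0
30.05 J [17.6 18.6 98.8  0.1 62.6 -5.8] P [0.4267 0.2521 0.2556] F [-0.53 -0.47 -1.97] op 0.275 gf 30.0
bulb dist [0.4267 0.2522 0.1856]
side 734 bulb [0.431  0.2452 0.1851] minus expected [ 0.0044 -0.007  -0.0005] minus cup(cam) [ 0.0041 -0.0079] 0.0007
top 940 bulb [0.43   0.2452 0.1835] minus expected [ 0.0033 -0.007  -0.0021] minus cup(cam) [ 0.0027 -0.0046] 0.0006
[-3.97508737e-04  9.17598268e-04 -4.72567294e-07] [9.17597644e-04 3.97509017e-04 1.07036317e-06]
```

View pics/c30.png

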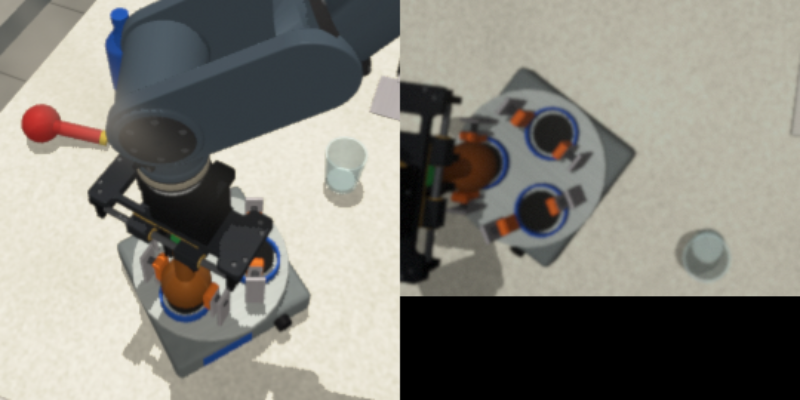

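That crop turned out to be an older frame, but the numbers are current. The held bulb is off about 7.8 mm along −x of the tool, so the flask has swung in the grip. I'll measure its actual tilt from the neck.

```bash
cat >> h.py <<'E'
def tilt(exp=None,lo=.036,hi=.064):
    s=bot.read_state(); e0=s["position"]+.07*s["tcp_rot"][:,2] if exp is None else np.array(exp)
    for c in ("side","top"):
        p,d=viewer.capture(c); P,C=cloud(c,p,d,np.ones(d.shape,bool)); cv2.imwrite(f"pics/t_{c}.png",p)
        am=(C[:,2]>C[:,1]*1.4)&(C[:,2]>C[:,0]*1.5)&(C[:,2]<150)
        e=e0.copy()
        for _ in range(2):
            Q=P[(np.linalg.norm(P-e,axis=1)<.036)&am]
            if len(Q)<30: break
            e=least_squares(lambda x:np.linalg.norm(Q-x,axis=1)-.032,e,loss="soft_l1",f_scale=.002).x
        v=P-e; q=v[am&(v[:,2]>lo)&(v[:,2]<hi)&(np.linalg.norm(v[:,:2],axis=1)<.025)]
        if len(q)<15: print(c,"few neck",len(q)); continue
        f=least_squares(lambda a:np.linalg.norm(np.cross(q,np.r_[a,1]/np.linalg.norm(np.r_[a,1])),axis=1)-.012,[0,0],loss="soft_l1",f_scale=.001)
        print(c,"bulb",e.round(4),len(q),"neck slope xy deg",np.degrees(np.arctan(f.x)).round(1),np.median(abs(f.fun)).round(4))
E
python3 -c "
from h import *
tilt(); tilt(exp=[.5275,.24,.107],hi=.095); tilt(exp=[.4855,.332,.113],hi=.095)"
```

```text
side bulb [0.4309 0.2452 0.1846] 116 neck slope xy deg [-1.8  3.7] 0.0004
top bulb [0.43   0.2451 0.183 ] 136 neck slope xy deg [-1.4  3.4] 0.0004
side bulb [0.528  0.2403 0.1072] 170 neck slope xy deg [-0.   0.2] 0.0005
top bulb [0.5274 0.2402 0.1059] 144 neck slope xy deg [-0.2 -0.9] 0.0003
side bulb [0.4863 0.3317 0.1134] 203 neck slope xy deg [-0.3  0.1] 0.0003
top bulb [0.485  0.3319 0.1122] 96 neck slope xy deg [ 0.6 -0.4] 0.0004
```

View pics/t_side.png

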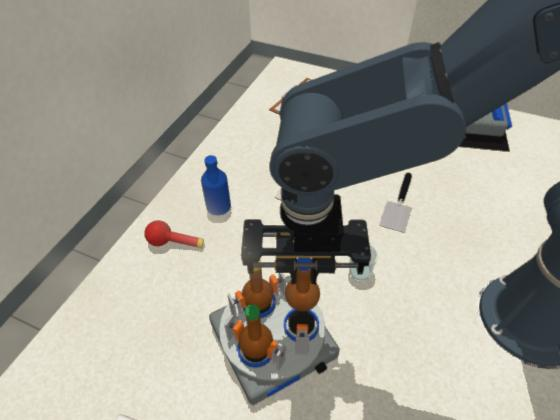

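Held blue flask at (303,293) above its cup (302,325), with its neck leaning 3.9° towards +x of the tool. The seated yellow (257,293) and green (256,342) are upright. I'll tilt the tool to correct the blue one and re-centre it.

```bash
python3 -m jog '[[0,0.002,-0.0006,0,0,3.9,0],[0,0.002,-0.0006,0,0,3.9,0],[0,0.002,-0.0006,0,0,3.9,0],[0,0.002,-0.0006,0,0,3.9,0],[0,0.002,-0.0006,0,0,3.9,0]]'; python3 -c "
from h import *
tilt();st();s=bot.read_state();print((s['tcp_rot'].T@[0,0,-1]).round(4))"
```

```text
time_s: 31.08
position: [0.4252, 0.2538, 0.2555]
tcp_rot: [[-0.398, 0.917, -0.027], [0.915, 0.398, 0.063], [0.069, -0.0, -0.998]]
force: [0.5, -0.5, -1.3]
opening: 0.272
grasp_force: 30.0
side bulb [0.4274 0.2517 0.184 ] 121 neck slope xy deg [-0.3 -0.2] 0.0004
top bulb [0.4263 0.2515 0.1827] 113 neck slope xy deg [ 0.4 -0.6] 0.0005
31.18 J [ 15.5  18.5  99.2   4.4  63.  -10. ] P [0.4252 0.2537 0.2555] F [-0.11 -0.22 -2.05] op 0.277 gf 30.0
bulb dist [0.4233 0.2582 0.1856]
[-6.900e-02  1.000e-04  9.976e-01]
```

```bash
python3 -m jog '[[0,-0.0007,0,0.01,0,0,0],[0,-0.0014,0,0.02,0,0,0],[0,-0.0021,0,0.03,0,0,0],[0,-0.0028,0,0.04,0,0,0],[0,-0.0035,0,0.05,0,0,0],[0,-0.004,0,0.058,0,0,0],[0,-0.004,0,0.058,0,0,0],[0,-0.004,0,0.058,0,0,0]]'; python3 -c "
from h import *
tilt();st()"
```

```text
time_s: 32.17
position: [0.4257, 0.2537, 0.1967]
tcp_rot: [[-0.397, 0.917, -0.027], [0.915, 0.398, 0.063], [0.069, 0.0, -0.998]]
force: [3.0, 1.3, -6.3]
opening: 0.275
grasp_force: 30.0
side bulb [0.4284 0.2517 0.1253] 106 neck slope xy deg [-0.6 -0. ] 0.0004
top bulb [0.4275 0.251  0.1238] 87 neck slope xy deg [-0.9 -0.8] 0.0002
32.27 J [ 15.4  23.3 103.    4.8  54.4 -10.8] P [0.4255 0.2536 0.1969] F [ 1.85  0.55 -6.63] op 0.276 gf 30.0
bulb dist [0.4236 0.2581 0.127 ]
```

```bash
for i in 1 2 ; do python3 -m jog '[[0,-0.0001,0,0.0015,0,0,0],[0,-0.0001,0,0.0015,0,0,0]]' | egrep 'pos|force'; done
```

```text
position: [0.4256, 0.2537, 0.1964]
force: [1.9, 0.5, 0.5]
grasp_force: 30.0
position: [0.4253, 0.2537, 0.1946]
force: [1.4, -0.2, 3.4]
grasp_force: 30.0
```

Expected contact is near TCP z ≈ 0.193.

```bash
for i in 1 2 3; do python3 -m jog '[[0,-0.0001,0,0.0012,0,0,0],[0,-0.0001,0,0.0012,0,0,0]]' | egrep 'pos|^force'; done
```

```text
position: [0.4252, 0.2536, 0.1931]
force: [-0.3, 1.1, 2.1]
position: [0.4253, 0.2536, 0.1919]
force: [0.0, 0.5, 4.5]
position: [0.4253, 0.2536, 0.1909]
force: [0.5, 0.0, 6.0]
```

```bash
python3 -m jog '[[0,-0.0001,0,0.0012,0,0,0],[0,-0.0001,0,0.0012,0,0,0]]' | egrep 'pos|^force';  python3 -m jog '[[0.5,0,0,0,0,0,0],[0.5,0,0,0,0,0,0],[0.5,0,0,0,0,0,0],[0.5,0.002,0,-0.03,0,0,0],[0.5,0.0055,0,-0.08,0,0,0],[0.5,0.0097,0,-0.14,0,0,0],[0.5,0.014,0,-0.2,0,0,0],[0.5,0.014,0,-0.2,0,0,0],[0.5,-0.2,0,-0.2,0,0,0],[0.5,-0.2,0,-0.2,0,0,0],[0.5,-0.2,0,-0.2,0,0,0],[0.5,-0.2,0,-0.2,0,0,0]]'; python3 -c "
from h import *
tilt(exp=[.427,.2515,.119],hi=.095);tilt(exp=[.5275,.24,.107],hi=.095); tilt(exp=[.4855,.332,.113],hi=.095);st()
for n in ('beaker','wash_bottle','spatula'): print(n,[np.round(r['xyz'],3).tolist() for r in models.tip_of('side',n)][:1])
t=cv2.imread('pics/t_top.png');s=cv2.imread('pics/t_side.png')
cv2.imwrite('pics/end.png',cv2.resize(np.hstack([s,t]),(800,300)))"
```

```text
position: [0.4254, 0.2536, 0.19]
force: [-0.1, 0.1, 8.5]
time_s: 35.28
position: [0.5105, 0.0549, 0.3729]
tcp_rot: [[-0.394, 0.919, -0.031], [0.917, 0.395, 0.063], [0.07, -0.004, -0.998]]
force: [0.6, -0.4, 0.4]
opening: 0.504
grasp_force: 0.0
side bulb [0.4274 0.2516 0.1189] 207 neck slope xy deg [ 0.1 -0.3] 0.0004
top few neck 0
side bulb [0.528  0.2404 0.1071] 138 neck slope xy deg [-0.   0.1] 0.0003
top few neck 0
side bulb [0.4864 0.3317 0.1132] 206 neck slope xy deg [-0.4  0.1] 0.0004
top few neck 0
35.58 J [ -7.9  13.8  85.7   3.4  82.7 -31.9] P [0.5094 0.0589 0.3745] F [0.08 0.07 0.58] op 0.502 gf 0.0
bulb dist [0.5073 0.0634 0.3047]
beaker [[0.369, 0.039, 0.002]]
wash_bottle [[0.768, -0.007, -0.002]]
spatula []
```

View pics/end.png

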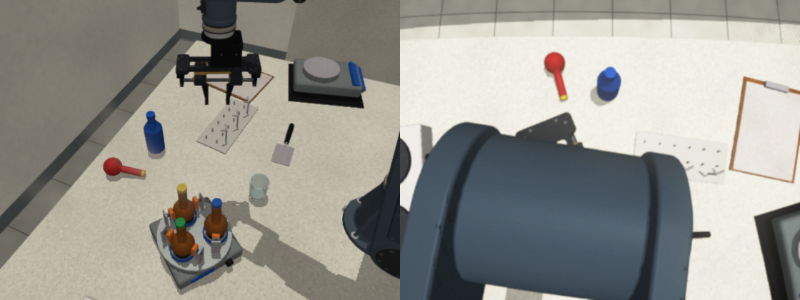

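All three flasks stand upright in the clamps: yellow (183,208), green (181,245) and blue (217,225). The rack is empty, the bystanders haven't moved, and the arm is clear.

```bash
python3 -c "
from rig import workorder
print(workorder.hand_in())"
```

```text
the job is handed in; nothing more can be done
None
```

I put all three flasks upright in the shaker clamps, pressed each onto its seat at no more than about 9 N, left the other items alone, and handed the job in at about 36 s.

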